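Clamp the glued-up block in the ratchet clamp

TASK

Set the freshly glued two-tone wooden block flat on the clamp's bed between the two dark jaws, its seam parallel to them, and let go. Then work the red ratchet handle back and forth by its black grip until the sliding jaw holds the block firmly: stop when the handle takes nearly twice the push it needed running free, without forcing it, and let go. Do not push the jaw itself by hand, and leave the jar, the tin and the tea light where they stand.

Things in the scene. Friction and masses are not known exactly. Their poses are not given: they have to be found in the camera images.
- clamp: Ratchet clamp, fixed to the table: plywood board 130 (x) x 320 (y) x 16 mm high; origin under the board's centre, z up, y the clamping direction. The fixed dark-wood jaw is at its +y end (inner face at y = +125 mm), the ratchet spindle at x = 0, y = -110 mm. Both jaws are 76 mm wide in x, centred on x = 0, and reach 60 mm above the table
- bed (a point): point on the board's top (16 mm above the table) between the jaws, at x = 0, y = +76 mm of the clamp: where the middle of the block's underside goes; axes as the clamp's
- jaw: dark-wood sliding jaw, a black rubber face giving 1 mm per 20 N; origin at the middle of this face at bed height, axes as the clamp's. Space between the jaws = 125 mm minus its y in the clamp's frame, 90 to 98 mm at the start. Slides to +y, 12 mm per radian of the ratchet wheel, and stays. Over 25 N on the block is firm, over 80 N spoils it; up to about 55 N stays on when the handle is let go
- block_center (a point): centre of the loose block to be clamped: 54 (its x) x 70 (its y) x 44 mm high, about 0.2 kg, a pale and a darker wooden half joined by a white glue seam across the middle of its y. It is clamped along its y and best grasped across its 54 mm, high enough for the fingers to clear the board
- handle (a joint): angle of the red handle about the upright spindle, -0.5 to +0.5 rad between stops; at 0 it points to the clamp's -x; it grows clockwise seen from above (grip moves to the clamp's +y). Growing, it turns the wheel and closes the jaw once the pawl meets a tooth (18 teeth, 0.35 rad apart, so up to 0.35 rad of a swing may be idle); falling, it only clicks and needs under 1 N
- handle_grip (a point): point on the axis of the handle's upright black grip, 100 mm from the spindle axis, 92 mm above the table: a round peg 18 to 20 mm thick, 60 to 112 mm above the table, that spins freely; the red arm under it is 59 mm high. Closing on nothing takes about 7 N sideways here, plus 1.2 N per 10 N of jaw pressure: 10 N is just firm, 12 to 13 N right, 16 N too much
- paint_jar: bystander: white paint jar, 46 mm across and 46 mm high; origin at its foot
- tea_light: bystander: tea light in an aluminium cup, 39 mm across, 21 mm high; origin at its foot
- tea_tin: bystander: pale lidded tin, 83 mm across, 112 mm high; origin at its foot

How it is judged:
On the way, in this order (a step that is already met when the one before it is completed fails the run):
1. the block stands flat on the bed between the jaws, let go, not yet clamped (z of block_center in the frame of bed between 0.018 and 0.026 m and x of block_center in the frame of bed between -0.02 and 0.02 m and y of block_center in the frame of bed between -0.03 and 0.03 m and contact force between the fingers and block below 0.1 N and contact force between jaw and block below 10 N), for 0.2 s.
2. the jaw presses the block with more than 25 N (contact force between jaw and block above 25 N), for 0.2 s.
At the end, for the whole second after the job is handed in: the jaw still presses on the block with more than 20 N after the handle is let go; the block stands flat on the bed (height within 4 mm, tilt under 0.06 rad), within 20 mm of the jaws' middle and square to the jaws within 0.08 rad, at rest (contact force between jaw and block above 20 N and z of block_center in the frame of bed between 0.018 and 0.026 m and x of block_center in the frame of bed between -0.02 and 0.02 m and angle between the y axis of block_center and the y axis of clamp, either way round below 0.08 rad and angle between block_center's own z axis and vertical below 0.06 rad and linear speed of jaw below 0.005 m/s); the robot touches nothing.
It fails at once if the block is spoilt: the jaw presses with more than 80 N (contact force between jaw and block above 80 N).
It fails at once if the sliding jaw is pushed by hand (more than 15 N) (contact force between the fingers and jaw above 15 N).
It fails at once if the paint jar is moved by more than 30 mm (distance of paint_jar from where it was at the start of the episode above 0.03 m).
It fails at once if the tea light is moved by more than 30 mm (distance of tea_light from where it was at the start of the episode above 0.03 m).
It fails at once if the tin is moved by more than 30 mm (distance of tea_tin from where it was at the start of the episode above 0.03 m).
It also fails if it takes over 72 s, if anything falls off the work surface, if the arm or the gripper's body presses on something with over 40 N, if the wrist force passes 120 N, or if a joint passes its speed limit or range.

ROBOT

A 6-joint arm with a two-finger parallel gripper is mounted at the origin on the work surface; the furniture and walls round the work are solid. World frame = base frame: x ahead of the robot, y to its left, z up, the work surface at z = 0. Lengths are in m, angles in rad, forces in N, time in s.
With the tool pointing down it reaches from about 0.225 to 0.875 m from the base axis. Payload 3.4 kg.
Tool frame: the origin (TCP) lies on the centre line of the jaws, within the pads' length; the fingertips stand 11 mm ahead of it and the grasp point (between the pads) lies 8 mm behind it; z points along the fingers, y is the line along which they close (so a half turn about z gives the same grasp; the last joint's range is limited). The gripper opens to 85 mm and grips with 20 to 120 N. Pads are 22 mm wide; open, the fingers measure 114 mm over their backs; the gripper's body (76 mm by 85 mm) begins 54 mm behind the grasp point. The pads swing forward as they close: fully open they stand 13 mm farther back than shut.
Start: joints at [-0.121, 0.276, 1.505, -0, 1.361, -0.121], TCP at [0.575, -0, 0.242] pointing down, gripper open.
Joint ranges: [-2.89, 2.89], [-0.75, 2.08], [0.22, 2.7], [-1.18, 4.32], [0.11, 2.71], [-2.7, 2.7]. Speed limits (rad/s): [2.57, 2.57, 3.14, 3.14, 3.14, 3.14].

INTERFACE

Orientations are given as a unit quaternion [w, x, y, z].
In Python, from rig import manip, eyes, job gives the robot as it stands.
- The arm moves only by the tool drive_tool, never from a script. Its argument "rows" is a list of rows, each a list of 3 entries, a list of its own where there are three numbers: the turn, a rotation vector about the world's x, y, z in rad, then the shift along the world's x, y, z in cm, then the finger opening in cm, from 0 to 8.54. A call has 1 to 8 rows; each row shifts and turns the commanded pose from where the row before left it; what a row does not reach is not made up. A row lasts 1/8 s, in which the tool goes at most 62.5 mm and 10.7 degrees, less where a joint would pass 70% of its speed; a pose out of reach is approached as far as the arm can. A call is refused whole if a number of a shift passes 6.25 or a number of a turn 0.188, either way. A call with a gripper value outside its range is refused whole. The fingers move at their own pace and stop on an object; "force" is the grip in N (left out, the last holds). Time passes only in rows, so rows that do not move let the fingers close. It gives the time, the measured TCP pose, the force, the opening and the grip force at its end, in the units of the state.
- manip.get_state(): the state, without advancing time (a new reading comes with each control period).
- eyes.get_image(name): name is "scene" or "side" or "wrist"; returns the picture (480x640x3 uint8, red, green, blue); there is no depth.
- eyes.get_calibration(name): a dict with "camera_matrix" (3x3 intrinsics, pixels), "k1" (the pictures are not rectified: a ray, as slopes to the right and down, at radius r is drawn at 1 + k1 r^2 times it, then the intrinsics apply), "view" (4x4, takes a point from world to camera coordinates). Camera axes: x right, y up, looking along -z (the intrinsics and any distortion apply to the point x, -y, -z); pixel columns grow to the right and rows downward; lengths in m; the calibration is good to about 2 mm. A picture is of the moment at which its call begins: read the wrist's pose just before it. get_calibration takes no time and is no camera call; for the wrist camera it gives the pose at the moment of the call.
- job.sign_off(): hands the job in; it is judged then, once.
The state is a dict: "clock": time; "qpos": joint angles; "qd": joint speeds; "effort": joint torques, N m; "position": TCP position; "ee_rot": TCP orientation; "contact_force": force on the tool from outside, world axes, zero at the start; "moment": the same for the moment, N m; "width": finger opening in m; "gripper_force": force on a finger pad.
Only numpy, scipy, OpenCV 4.12 (cv2) and the standard library are available. Lean on these libraries where they do the work, as an engineer would, in place of code of your own. Each camera call takes 0.05 s, during which the arm holds its last target. There are 200 camera calls.

## Working session

There is one attempt and no reset: what is moved stays moved. The work goes in short steps, Python scripts to look and compute and a tool call to move; the robot and the scene stay as the last step left them, time stands still between calls to the robot, and variables do not carry over. Pictures are saved under pics/ and viewed, at most 10 in all, crops included, and the job is handed in when it is done.

Besides the shell and the picture viewer there is one more tool, called after "Request:" as a command line: name --argument value ..., lists and objects as JSON in quotes. drive_tool: Moves the arm, as the interface text tells. Its arguments: {"type":"object","properties":{"rows":{"type":"array"},"force":{"type":"number"}},"required":["rows"]}

```bash
mkdir -p pics; cat > h.py <<'E'
import numpy as np, cv2
from rig import manip, eyes, job
def ray(cal,u,v):
    K=np.array(cal["camera_matrix"]);V=np.array(cal["view"])
    p=cv2.undistortPoints(np.array([[[u,v]]],float),K,np.array([cal["k1"],0,0,0.]))[0,0]
    d=V[:3,:3].T@np.array([p[0],-p[1],-1.]);o=-V[:3,:3].T@V[:3,3]
    return o,d
def onz(cal,u,v,z):
    o,d=ray(cal,u,v);return o+d*(z-o[2])/d[2]
def proj(cal,P):
    K=np.array(cal["camera_matrix"]);V=np.array(cal["view"])
    c=V[:3,:3]@np.array(P,float)+V[:3,3];return cv2.projectPoints(np.array([[c[0],-c[1],-c[2]]]),np.zeros(3),np.zeros(3),K,np.array([cal["k1"],0,0,0.]))[0].ravel()
E
python3 - <<'E'
from h import *
for n in ["scene","side"]:
    im=eyes.get_image(n);cv2.imwrite(f"pics/{n}0.png",im[:,:,::-1]);c=eyes.get_calibration(n)
    o,d=ray(c,320,240);print(n,o,d,c["k1"],c["camera_matrix"][0][0])
print(manip.get_state())
E
```

```text
scene [ 0.04297993 -0.77229223  0.62347807] [ 0.51207877  0.72164655 -0.46584876] -0.03502288398730608 538.3332538558635
side [0.2880576  0.99770894 0.66212368] [ 0.28586506 -0.81811809 -0.49897285] 0.02695480728162083 592.402062602008
{'clock': 0.1, 'qpos': array([-1.20977139e-01,  2.76516626e-01,  1.50601533e+00,  4.38833681e-06,
        1.36069487e+00, -1.21009827e-01]), 'qd': array([ 0.00026529,  0.00077797, -0.00371591, -0.00060821,  0.00115923,
        0.00060529]), 'effort': array([ 1.55745878e-03, -4.17697620e+01, -2.46405226e+01, -1.74112388e-04,
        5.80947395e-03,  2.85749664e-07]), 'position': array([5.74543763e-01, 6.47494002e-05, 2.41531315e-01]), 'ee_rot': array([-6.44602360e-04,  7.07095313e-01,  7.07117777e-01, -5.02118915e-04]), 'contact_force': array([-0.02424687, -0.07287776, -0.19720085]), 'moment': array([-0.019428  , -0.00749112,  0.02558045]), 'gripper_force': 0.0, 'width': 0.08505912290060329}
```

View pics/scene0.png

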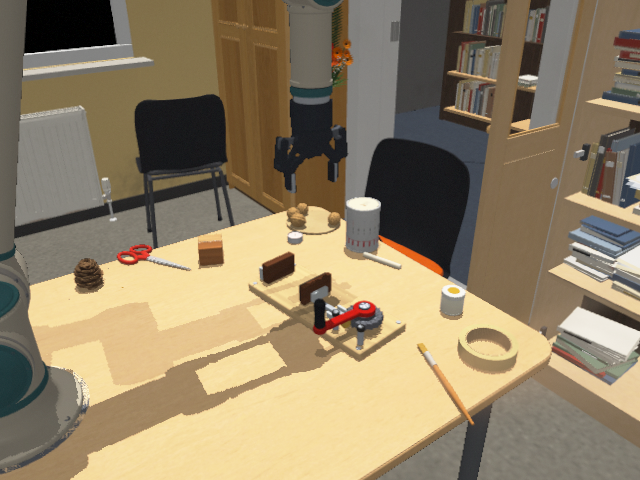

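View pics/side0.png

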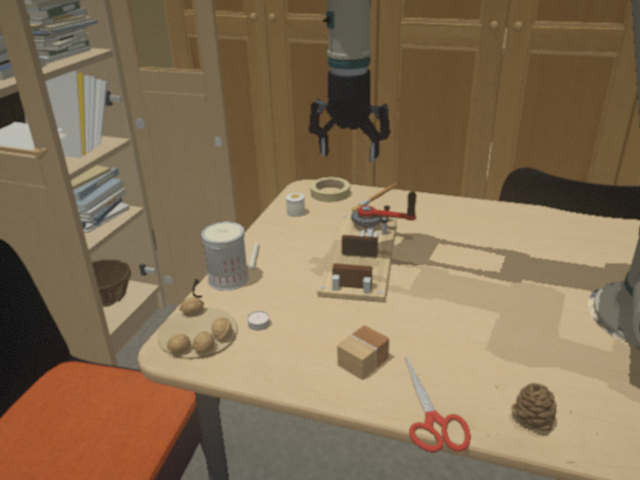

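Scene: block at about (210,250), clamp round (325,310), grip at (320,312), tin (362,225), tea light (295,238), jar (452,300). Side: block (362,352), jaws (360,245)/(352,275), grip (411,203). I'll make enlarged crops to get exact corners.

```bash
python3 - <<'E'
from h import *
a=cv2.imread("pics/scene0.png");b=cv2.imread("pics/side0.png")
A=cv2.resize(a[225:365,185:415],None,fx=3.4,fy=3.4,interpolation=cv2.INTER_CUBIC)
B=cv2.resize(b[180:385,305:425],None,fx=2.9,fy=2.9,interpolation=cv2.INTER_CUBIC)
print(A.shape,B.shape)
cv2.imwrite("pics/A.png",A);cv2.imwrite("pics/B.png",B)
E
```

```text
(476, 782, 3) (594, 348, 3)
```

View pics/A.png

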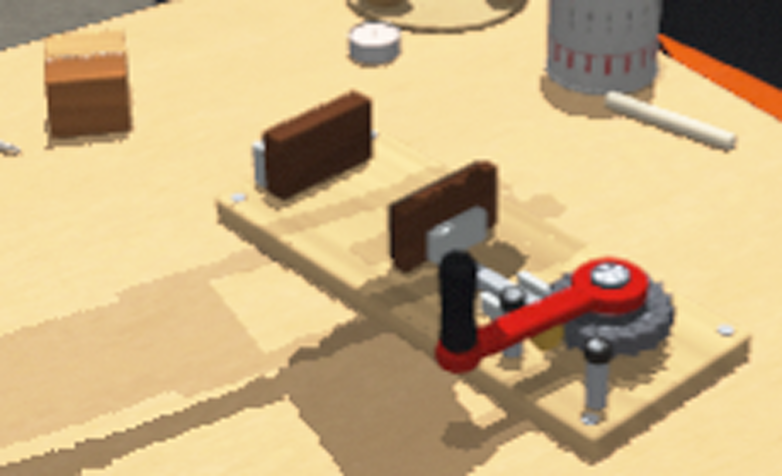

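View pics/B.png

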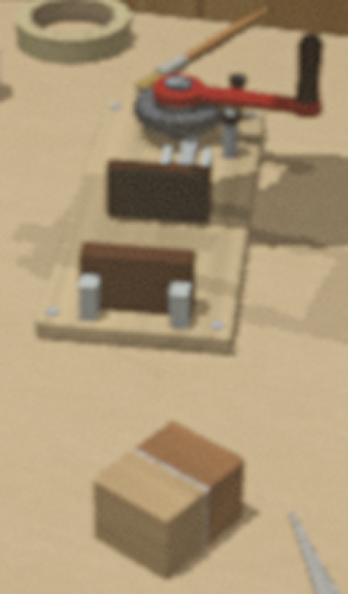

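Crop A shows board-top corners at (218,203), (592,440), (749,338) and the grip top at (457,258). Crop B shows board-top corners at (40,325), (233,345), block-top corners at (173,422), (243,460), (168,520), (95,484), and the grip top at (312,40).

```bash
python3 - <<'E'
from h import *
np.set_printoptions(precision=4,suppress=True)
cs=eyes.get_calibration("scene");cd=eyes.get_calibration("side")
A=lambda x,y:(185+(x+.5)/3.4-.5,225+(y+.5)/3.4-.5)
B=lambda x,y:(305+(x+.5)/2.9-.5,180+(y+.5)/2.9-.5)
bA=[onz(cs,*A(*p),.016) for p in [(218,203),(592,440),(749,338)]]
bB=[onz(cd,*B(*p),.016) for p in [(40,325),(233,345)]]
print("board A",bA,"B",bB)
print("lens",np.linalg.norm(bA[0]-bA[1]),np.linalg.norm(bA[2]-bA[1]),np.linalg.norm(bB[0]-bB[1]))
yv=bA[0]-bA[1];print("yaw of clamp y",np.arctan2(yv[1],yv[0]), "x from A", np.arctan2(*(bA[2]-bA[1])[[1,0]]),"x B",np.arctan2(*(bB[0]-bB[1])[[1,0]]))
cen=(bA[0]+bA[2])/2;print("board centre",cen)
bl=[onz(cd,*B(*p),.044) for p in [(173,422),(243,460),(168,520),(95,484)]]
print("block",bl,"c",np.mean(bl,0),[np.linalg.norm(bl[i]-bl[i-1]) for i in range(4)])
s=[onz(cd,*B(*p),.044) for p in [(137,453),(208,491)]];print("seam",s,np.arctan2(*(s[1]-s[0])[[1,0]]))
fa=[onz(cs,*A(*p),0) for p in [(50,137),(130,131)]];print("blk A foot",fa)
def tri(pa,pb):
    o1,d1=ray(cs,*pa);o2,d2=ray(cd,*pb)
    M=np.stack([d1,-d2],1);t=np.linalg.lstsq(M,o2-o1,rcond=None)[0]
    p,q=o1+d1*t[0],o2+d2*t[1];return (p+q)/2,np.linalg.norm(p-q)
print("grip top",tri(A(457,260),B(312,42)),onz(cs,*A(457,260),.11),onz(cd,*B(312,42),.11))
print("spindle",tri(A(609,272),B(178,88)))
print("tin",tri((363,206),(224,232)));print("tea",onz(cs,295,237,.021),onz(cd,258,318,.021));print("jar",onz(cs,453,291,.046),onz(cd,295,198,.046))
print("jaw top A: moving jaw inner/back corners",[onz(cs,*A(*p),.06) for p in [(391,207),(487,163)]],"B",[onz(cd,*B(*p),.06) for p in [(109,162),(211,166)]])
E
```

```text
board A [array([0.4737, 0.0941, 0.016 ]), array([ 0.519 , -0.2153,  0.016 ]), array([ 0.6432, -0.1991,  0.016 ])] B [array([0.5986, 0.1257, 0.016 ]), array([0.473 , 0.1113, 0.016 ])]
lens 0.31268649325204806 0.12524008744623 0.1263981538772169
yaw of clamp y 1.716221503876893 x from A 0.12951618191721517 x B 0.1137251397037206
board centre [ 0.5585 -0.0525  0.016 ]
block [array([0.4808, 0.2334, 0.044 ]), array([0.4349, 0.2549, 0.044 ]), array([0.462, 0.315, 0.044]), array([0.5077, 0.2984, 0.044 ])] c [0.4714 0.2754 0.044 ] [np.float64(0.07038991025216246), np.float64(0.050641449656342305), np.float64(0.06595135071913567), np.float64(0.04864697570283794)]
seam [array([0.493 , 0.2662, 0.044 ]), array([0.4473, 0.286 , 0.044 ])] 2.73250793482519
blk A foot [array([0.4331, 0.2565, 0.    ]), array([0.4807, 0.232 , 0.    ])]
grip top (array([ 0.4784, -0.154 ,  0.1081]), np.float64(0.0013772464810714801)) [ 0.4777 -0.1559  0.11  ] [ 0.4771 -0.1492  0.11  ]
spindle (array([ 0.5798, -0.1515,  0.0576]), np.float64(0.0030949415480389505))
tin (array([0.794 , 0.1101, 0.1062]), np.float64(0.0019349999197279173))
tea [0.6652 0.2095 0.021 ] [0.673  0.2396 0.021 ]
jar [ 0.7635 -0.2043  0.046 ] [ 0.7619 -0.1859  0.046 ]
jaw top A: moving jaw inner/back corners [array([ 0.5205, -0.0303,  0.06  ]), array([ 0.5933, -0.0235,  0.06  ])] B [array([ 0.5948, -0.0199,  0.06  ]), array([ 0.5241, -0.0345,  0.06  ])]
```

Request:
drive_tool --rows '[[[0,0,-0.07],[-1.7,4.6,-0.5],8.5],[[0,0,-0.07],[-1.7,4.6,-0.5],8.5],[[0,0,-0.07],[-1.7,4.6,-0.5],8.5],[[0,0,-0.07],[-1.7,4.6,-0.5],8.5],[[0,0,-0.07],[-1.7,4.6,-0.5],8.5],[[0,0,-0.06],[-1.7,4.6,-0.5],8.5],[[0,0,0],[0,0,0],8.5],[[0,0,0],[0,0,0],8.5]]'

```text
clock: 1.1
position: [0.473, 0.2756, 0.2121]
ee_rot: [0.0, 0.836, 0.549, -0.0]
contact_force: [0.8, -0.3, -0.2]
width: 0.0852
gripper_force: 0.0
```

```bash
python3 - <<'E'
from h import *
s=manip.get_state();c=eyes.get_calibration("wrist");im=eyes.get_image("wrist");cv2.imwrite("pics/w1.png",im[:,:,::-1])
np.savez("w1.npz",**c);print(s["position"],s["ee_rot"],s["contact_force"]);print(ray(c,320,240),onz(c,320,240,.04))
b=[(0.4808,0.2334,.044),(0.4349,0.2549,.044),(.462,.315,.044),(.5077,.2984,.044)]
print([proj(c,p).round() for p in b])
E
```

```text
[0.47299813 0.27562365 0.21206107] [ 4.21583284e-04  8.35949130e-01  5.48806656e-01 -3.58990320e-04] [ 0.79265942 -0.31747155 -0.17380531]
(array([0.50327326, 0.34637691, 0.34313695]), array([-0.12898774, -0.2790791 , -0.95159965])) [0.46218355 0.25747483 0.04      ]
[array([348., 256.]), array([294., 255.]), array([294., 184.]), array([349., 181.])]
```

View pics/w1.png

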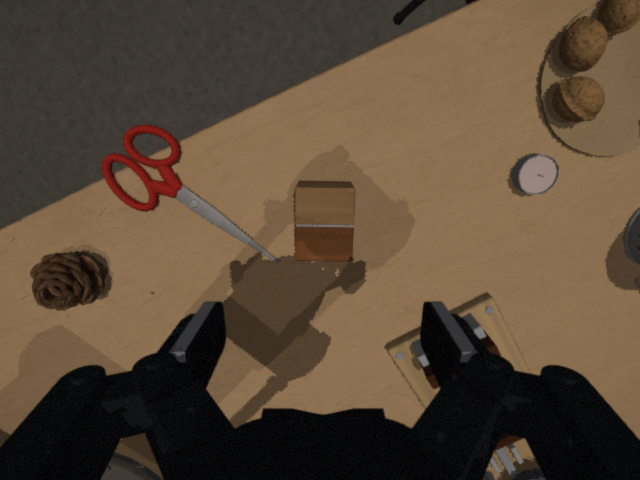

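Wrist view: block top spans columns 295–354, rows 187–262, seam (296,226)–(353,226), square in the picture; the board's +y corners are at (386,347) and (490,293).

```bash
python3 - <<'E'
from h import *
np.set_printoptions(precision=4,suppress=True)
c=dict(np.load("w1.npz"))
p=[onz(c,u,v,.044) for u,v in [(294.5,188),(354.5,187),(353,262),(294.5,260.5),(296,226),(354,226.5)]]
print(p,np.mean(p[:4],0),[np.linalg.norm(p[i]-p[i-1]) for i in range(4)])
d=p[5]-p[4];print("seam yaw",np.arctan2(d[1],d[0]),"edges",[np.arctan2(*(p[j]-p[i])[[1,0]]) for i,j in [(0,1),(3,2),(0,3),(1,2)]])
q=[onz(c,386,347,.016),onz(c,490,293,.016)];e=q[1]-q[0];print(q,np.linalg.norm(e),np.arctan2(e[1],e[0]))
E
```

```text
[array([0.4613, 0.3116, 0.044 ]), array([0.51  , 0.2914, 0.044 ]), array([0.4825, 0.2264, 0.044 ]), array([0.4327, 0.2496, 0.044 ]), array([0.448 , 0.2796, 0.044 ]), array([0.4963, 0.2582, 0.044 ])] [0.4716 0.2697 0.044 ] [np.float64(0.06377952636216135), np.float64(0.05269738964464632), np.float64(0.07064286228319347), np.float64(0.05501224785087616)]
seam yaw -0.41745284162954893 edges [np.float64(-0.3917453629451903), np.float64(-0.436056453624049), np.float64(-2.0043011845521264), np.float64(-1.9708786952100286)]
[array([0.4765, 0.1052, 0.016 ]), array([0.6016, 0.1239, 0.016 ])] 0.1264777683697964 0.14907888792344126
```

Request:
drive_tool --rows '[[[0,0,-0.006],[-0.1,-0.55,-4.5],8.5],[[0,0,0],[0,0,-4.5],8.5],[[0,0,0],[0,0,-4.0],8.5],[[0,0,0],[0,0,-3.0],8.5],[[0,0,0],[0,0,-2.5],8.5],[[0,0,0],[0,0,0],8.5],[[0,0,0],[0,0,0],8.5]]'

```text
clock: 2.02
position: [0.4732, 0.27, 0.0282]
ee_rot: [0.0, 0.838, 0.545, 0.001]
contact_force: [-0.3, -0.8, -0.6]
width: 0.0847
gripper_force: 0.0
```

Request:
drive_tool --rows '[[[0,0,0],[0,0,0],4.5],[[0,0,0],[0,0,0],4.5],[[0,0,0],[0,0,0],4.5],[[0,0,0],[0,0,0],4.5],[[0,0,0],[0,0,0],4.5],[[0,0,0],[0,0,0],4.5],[[0,0,0],[0,0,0],4.5],[[0,0,0],[0,0,0],4.5]]' --force 40

```text
clock: 3.02
position: [0.4728, 0.2708, 0.0286]
ee_rot: [0.0, 0.838, 0.546, 0.001]
contact_force: [0.3, -1.1, 6.5]
width: 0.0537
gripper_force: 43.8
```

Request:
drive_tool --rows '[[[0,0,0],[0,0,3],4.5],[[0,0,0],[0,0,4],4.5],[[0,0,0.093],[1.2,-3.0,1.7],4.5],[[0,0,0.093],[1.2,-3.0,1.7],4.5],[[0,0,0.093],[1.2,-3.0,1.7],4.5],[[0,0,0.093],[1.2,-3.0,1.7],4.5],[[0,0,0.093],[1.2,-3.0,1.7],4.5],[[0,0,0.093],[1.2,-3.0,1.7],4.5]]'

```text
clock: 4.03
position: [0.5438, 0.0896, 0.1996]
ee_rot: [-0.0, 0.654, 0.757, -0.0]
contact_force: [0.3, -0.1, -1.4]
width: 0.0532
gripper_force: 43.1
```

Request:
drive_tool --rows '[[[0,0,0],[0,0,0],4.5],[[0,0,0],[0,0,0],4.5]]'

```text
clock: 4.28
position: [0.5431, 0.0909, 0.1987]
ee_rot: [-0.001, 0.655, 0.755, -0.0]
contact_force: [-0.5, -0.3, -1.7]
width: 0.0533
gripper_force: 43.2
```

```bash
python3 - <<'E'
from h import *
s=manip.get_state();c=eyes.get_calibration("wrist");im=eyes.get_image("wrist");cv2.imwrite("pics/w2.png",im[:,:,::-1])
np.savez("w2.npz",**c);print(s["position"],s["ee_rot"],s["contact_force"],s["width"])
E
```

```text
[0.54310707 0.09088344 0.19870237] [-8.52011698e-04  6.55496590e-01  7.55197589e-01 -3.09876816e-04] [-0.53537893 -0.29070358 -1.73093713] 0.053308308167259726
```

View pics/w2.png

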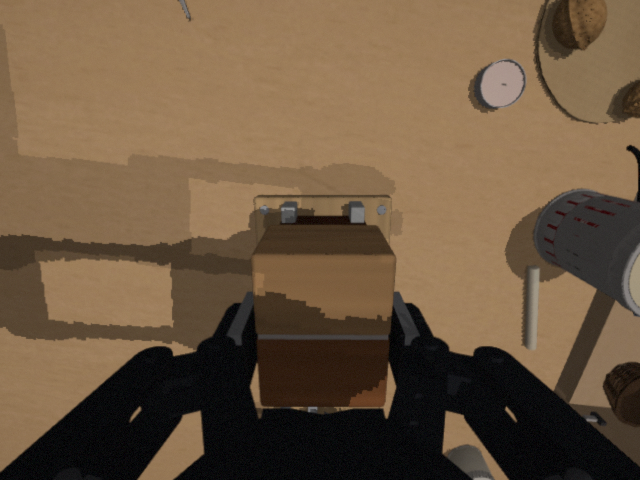

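Wrist view: board's +y edge runs (255,196)–(391,196), fixed jaw visible at rows 216–223, columns 281–366; the held block's top spans (254,254)–(394,254), seam at row 336, parallel to the board edge.

```bash
python3 - <<'E'
from h import *
np.set_printoptions(precision=4,suppress=True)
c=dict(np.load("w2.npz"))
q=[onz(c,255,196.5,.016),onz(c,391.5,196.5,.016)];e=q[1]-q[0];psi=np.arctan2(e[1],e[0]);m=(q[0]+q[1])/2
print("edge",q,np.linalg.norm(e),psi,m)
y=np.array([-np.sin(psi),np.cos(psi),0]);print("bed",m-y*.084, "centre",m-y*.16,"spindle",m-y*.27)
j=[onz(c,281,217,.06),onz(c,366,217,.06)];e=j[1]-j[0];print("jaw back top",j,np.linalg.norm(e),np.arctan2(e[1],e[0]),(j[0]+j[1])/2, ((j[0]+j[1])/2-m)@y)
p=[onz(c,u,v,.214) for u,v in [(254,254),(394,254),(259,404),(387,407),(256,336),(391,336)]]
print("block",p,np.mean(p[:4],0),[np.linalg.norm(p[0]-p[1]),np.linalg.norm(p[0]-p[2])]);d=p[5]-p[4];print(np.arctan2(d[1],d[0]),(p[4]+p[5])/2)
E
```

```text
edge [array([0.477 , 0.1004, 0.016 ]), array([0.6026, 0.1184, 0.016 ])] 0.12684004671999374 0.141946353721881 [0.5398 0.1094 0.016 ]
bed [0.5517 0.0263 0.016 ] centre [ 0.5624 -0.049   0.016 ] spindle [ 0.578  -0.1579  0.016 ]
jaw back top [array([0.507 , 0.0959, 0.06  ]), array([0.5755, 0.1057, 0.06  ])] 0.06913611012181876 0.14206351181446866 [0.5413 0.1008 0.06  ] -0.008692432043935426
block [array([0.5128, 0.1214, 0.214 ]), array([0.563 , 0.1286, 0.214 ]), array([0.5203, 0.0541, 0.214 ]), array([0.5743, 0.0602, 0.214 ]), array([0.5163, 0.0873, 0.214 ]), array([0.5688, 0.0948, 0.214 ])] [0.5426 0.0911 0.214 ] [np.float64(0.050644962150254075), np.float64(0.06778944521806386)]
0.14281472839922268 [0.5426 0.0911 0.214 ]
```

Request:
drive_tool --rows '[[[0,0,0],[0.4,-3.2,0],4.5],[[0,0,0],[0.45,-3.1,-0.4],4.5],[[0,0,0],[0,0,-4],4.5],[[0,0,0],[0,0,-4],4.5],[[0,0,0],[0,0,0],4.5],[[0,0,0],[0,0,0],4.5],[[0,0,0],[0,0,0],4.5]]'

```text
clock: 5.2
position: [0.5539, 0.0278, 0.1171]
ee_rot: [0.001, 0.655, 0.756, 0.001]
contact_force: [0.0, 1.4, -1.8]
width: 0.0527
gripper_force: 43.2
```

```bash
python3 - <<'E'
from h import *
s=manip.get_state();print(s["position"],s["ee_rot"])
a=eyes.get_image("scene")[:,:,::-1];b=eyes.get_image("side")[:,:,::-1]
cv2.imwrite("pics/scene1.png",a);cv2.imwrite("pics/side1.png",b)
A=cv2.resize(a[225:365,240:340],None,fx=4,fy=4,interpolation=cv2.INTER_CUBIC)
B=cv2.resize(b[180:320,305:400],None,fx=4,fy=4,interpolation=cv2.INTER_CUBIC)
cv2.imwrite("pics/AB1.png",np.hstack([A,B]))
E
```

```text
[0.55386391 0.02780693 0.11712119] [0.00145563 0.65495702 0.75566391 0.00111266]
```

View pics/AB1.png

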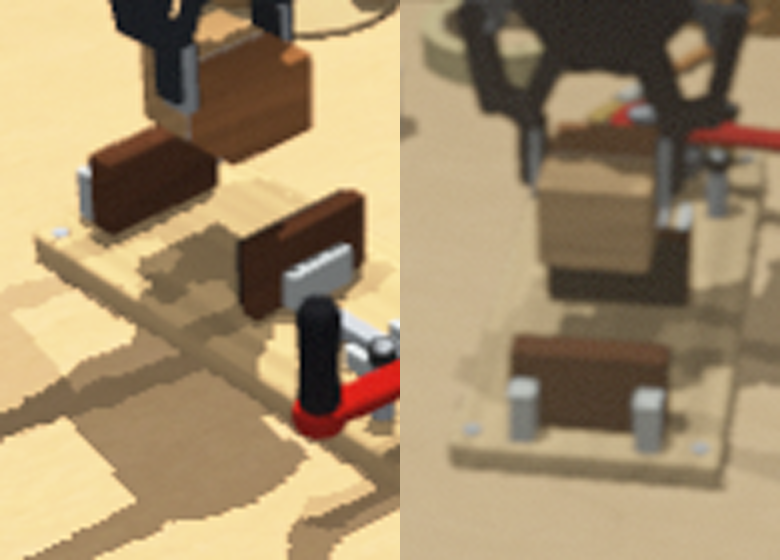

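Left (scene): fixed jaw's inner foot runs (108,234)–(215,188), block's lower corners (145,117), (235,162), (312,127). Right (side, +400): sliding jaw's face foot runs (550,298)–(688,303), the block's +y face lower edge (540,262)–(652,270).

```bash
python3 - <<'E'
from h import *
np.set_printoptions(precision=4,suppress=True)
cs=eyes.get_calibration("scene");cd=eyes.get_calibration("side")
A=lambda x,y:(240+(x+.5)/4-.5,225+(y+.5)/4-.5)
B=lambda x,y:(305+(x-400+.5)/4-.5,180+(y+.5)/4-.5)
psi=.142;R=np.array([[np.cos(psi),np.sin(psi)],[-np.sin(psi),np.cos(psi)]]);tcp=np.array([.5539,.0278])
L=lambda P:R@(P[:2]-tcp)*1000
for n,f,c,z,ps in [("fixed foot A",A,cs,.016,[(108,234),(215,188)]),("block A",A,cs,.0885,[(145,117),(235,162),(312,127)]),("mov foot B",B,cd,.016,[(550,298),(688,303)]),("block B",B,cd,.0885,[(540,262),(652,270)]),("mov top A inner",A,cs,.06,[(238,240)]),("board corner A",A,cs,.016,[(36,237)]),("board B",B,cd,.016,[(452,448),(722,470)]),("fixed top back B",B,cd,.06,[(514,350),(666,358)])]:
    print(n,[L(onz(c,*f(*p),z)) for p in ps])
E
```

```text
fixed foot A [array([-39.9611,  54.6223]), array([31.3754, 50.6766])]
block A [array([-25.8608,  36.187 ]), array([-22.9753, -29.5308]), array([ 28.0542, -30.5291])]
mov foot B [array([ 33.9888, -51.558 ]), array([-37.8093, -56.8951])]
block B [array([25.6599, 34.201 ]), array([-27.9417,  34.0641])]
mov top A inner [array([-39.8553, -49.6953])]
board corner A [array([-69.0691,  78.6634])]
board B [array([59.7258, 90.4216]), array([-68.0551,  89.3009])]
fixed top back B [array([32.9036, 68.9154]), array([-38.5036,  65.4563])]
```

Request:
drive_tool --rows '[[[0,0,0],[-0.3,0.1,0],4.5],[[0,0,0],[0,0,-2.5],4.5],[[0,0,0],[0,0,-2.5],4.5],[[0,0,0],[0,0,-1.2],4.5],[[0,0,0],[0,0,-0.5],4.5],[[0,0,0],[0,0,0],4.5],[[0,0,0],[0,0,0],4.5]]'

```text
clock: 6.18
position: [0.5502, 0.0285, 0.0491]
ee_rot: [0.001, 0.655, 0.756, 0.001]
contact_force: [-0.8, -0.2, -1.2]
width: 0.0531
gripper_force: 43.3
```

Request:
drive_tool --rows '[[[0,0,0],[0,0,-0.25],4.5],[[0,0,0],[0,0,-0.2],4.5],[[0,0,0],[0,0,0],4.5],[[0,0,0],[0,0,0],4.5]]'

```text
clock: 6.68
position: [0.5498, 0.0284, 0.0446]
ee_rot: [0.0, 0.655, 0.755, 0.0]
contact_force: [-1.2, -0.5, 6.2]
width: 0.0534
gripper_force: 44.2
```

Request:
drive_tool --rows '[[[0,0,0],[0,0,0],7.5],[[0,0,0],[0,0,0],7.5],[[0,0,0],[0,0,0],7.5],[[0,0,0],[0,0,0],7.5],[[0,0,0],[0,0,3],7.5],[[0,0,0],[0,0,4],7.5],[[0,0,0],[0,0,4],7.5],[[0,0,0],[0,0,4],7.5]]'

```text
clock: 7.68
position: [0.5494, 0.0285, 0.195]
ee_rot: [0.0, 0.655, 0.755, 0.0]
contact_force: [0.3, 0.7, 0.4]
width: 0.0753
gripper_force: 0.0
```

Request:
drive_tool --rows '[[[0,0,0],[-0.5,4,0.5],7.5],[[0,0,0],[0,0,0],7.5],[[0,0,0],[0,0,0],7.5]]'

```text
clock: 8.05
position: [0.5442, 0.0683, 0.1984]
ee_rot: [-0.0, 0.655, 0.756, -0.0]
contact_force: [0.8, -0.2, 0.7]
width: 0.0752
gripper_force: 0.0
```

```bash
python3 - <<'E'
from h import *
s=manip.get_state();c=eyes.get_calibration("wrist");im=eyes.get_image("wrist");a=eyes.get_image("scene");np.savez("w3.npz",**c)
cv2.imwrite("pics/w3.png",im[:,:,::-1]);print(s["position"],s["ee_rot"],s["contact_force"])
A=cv2.resize(a[240:365,240:415],None,fx=3,fy=3,interpolation=cv2.INTER_CUBIC)
C=np.zeros((600,800,3),np.uint8);W=im[120:480,150:550];C[:360,:400]=W;C[225:600,400-125:800]=A
C[:360,:400]=W;cv2.imwrite("pics/c3.png",C[:,:,::-1])
E
```

```text
[0.54422423 0.0682832  0.1984462 ] [-7.71802996e-06  6.54931730e-01  7.55687925e-01 -4.34119193e-04] [ 0.83073063 -0.17643494  0.68737166]
```

View pics/c3.png

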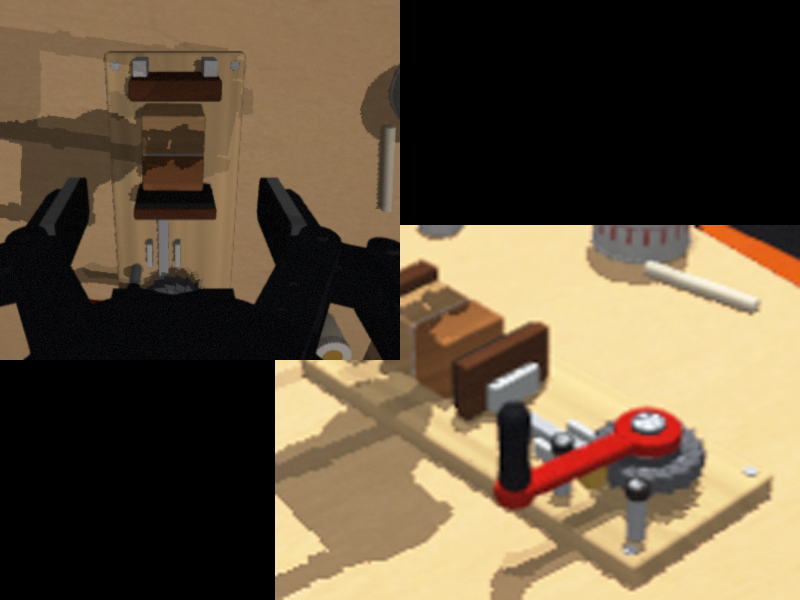

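Block stands square between the jaws (seam parallel, gaps on both sides), handle grip top still at scene ≈(320,301). Moving above the grip with the fingers turned to straddle it.

Request:
drive_tool --rows '[[[0,0,0.178],[-0.8,-2.8,0],6.0],[[0,0,0.178],[-0.8,-2.8,0],6.0],[[0,0,0.178],[-0.8,-2.8,0],6.0],[[0,0,0.178],[-0.8,-2.8,0],6.0],[[0,0,0.178],[-0.8,-2.8,0],6.0],[[0,0,0.178],[-0.8,-2.8,0],6.0],[[0,0,0.178],[-0.8,-2.8,0],6.0],[[0,0,0.178],[-0.9,-2.6,0],6.0]]'

```text
clock: 9.15
position: [0.4789, -0.1552, 0.1983]
ee_rot: [-0.0, 0.0, 1.0, 0.0]
contact_force: [-0.4, 0.1, 0.9]
width: 0.0602
gripper_force: 0.0
```

Request:
drive_tool --rows '[[[0,0,0],[0,0,0],6.0],[[0,0,0],[0,0,0],6.0]]'

```text
clock: 9.4
position: [0.4794, -0.1534, 0.1985]
ee_rot: [-0.0, 0.004, 1.0, 0.0]
contact_force: [0.3, -0.4, 0.3]
width: 0.0597
gripper_force: 0.0
```

```bash
python3 - <<'E'
from h import *
s=manip.get_state();c=eyes.get_calibration("wrist");im=eyes.get_image("wrist");np.savez("w4.npz",**c)
cv2.imwrite("pics/w4.png",im[:,:,::-1]);print(s["position"],s["ee_rot"],s["contact_force"],s["qpos"],s["width"])
print(proj(c,(.478,-.154,.112)),proj(c,(.578,-.1545,.062)))
E
```

```text
[ 0.47939522 -0.15344762  0.19849536] [-2.41667084e-04  3.79845042e-03  9.99992637e-01  4.89877447e-04] [ 0.33634986 -0.3825516   0.28618023] [-4.48576020e-01  1.98974246e-01  1.72435380e+00  7.20573967e-04
  1.21912255e+00 -2.01202393e+00] 0.05974788928335729
[322.99370995 250.24511272] [323.11580395 335.88376212]
```

View pics/w4.png

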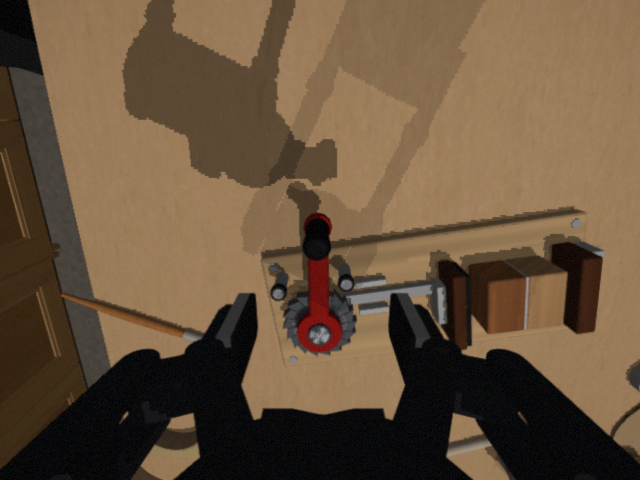

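Wrist view: grip top at (317,246), spindle at (320,335), stop posts at (278,290) and (346,283); handle along world −x, block square between the jaws. Grip is at about (0.476, −0.157).

Request:
drive_tool --rows '[[[0,0,0],[-0.3,-0.35,-3],6.0],[[0,0,0],[0,0,-3],6.0],[[0,0,0],[0,0,-3],6.0],[[0,0,0],[0,0,-2.2],6.0],[[0,0,0],[0,0,0],4.0],[[0,0,0],[0,0,0],3.0],[[0,0,0],[0,0,0],2.6],[[0,0,0],[0,0,0],2.6]]'

```text
clock: 10.45
position: [0.4771, -0.1572, 0.0877]
ee_rot: [0.001, 0.002, 1.0, -0.0]
contact_force: [0.2, -0.3, 0.0]
width: 0.0258
gripper_force: 0.0
```

Request:
drive_tool --rows '[[[0,0,-0.04],[0,0.45,0],2.6],[[0,0,-0.04],[0,0.45,0],2.6],[[0,0,-0.04],[0,0.45,0],2.6],[[0,0,-0.04],[0.05,0.45,0],2.6]]'

```text
clock: 10.95
position: [0.4777, -0.1416, 0.0876]
ee_rot: [0.001, 0.082, 0.997, -0.002]
contact_force: [-1.1, -8.4, -0.2]
width: 0.026
gripper_force: 3.7
```

Request:
drive_tool --rows '[[[0,0,-0.04],[0.05,0.45,0],2.6],[[0,0,-0.04],[0.1,0.45,0],2.6],[[0,0,-0.04],[0.15,0.45,0],2.6],[[0,0,-0.04],[0.15,0.45,0],2.6]]'

```text
clock: 11.45
position: [0.4813, -0.1232, 0.0875]
ee_rot: [0.0, 0.162, 0.987, -0.002]
contact_force: [-2.5, -6.5, 1.1]
width: 0.0259
gripper_force: 3.7
```

Request:
drive_tool --rows '[[[0,0,0.115],[-0.3,-1.7,0],2.6],[[0,0,0.115],[-0.2,-1.15,0],2.6],[[0,0,0.115],[0,-1.15,0],2.6],[[0,0,0.115],[0.1,-1.15,0],2.6],[[0,0,0.115],[0.2,-1.1,0],2.6],[[0,0,0.115],[0.35,-1.1,0],2.6],[[0,0,0.115],[0.5,-1.05,0],2.6],[[0,0,0.11],[0.6,-0.95,0],2.6]]'

```text
clock: 12.45
position: [0.4939, -0.2147, 0.0872]
ee_rot: [-0.0, -0.292, 0.956, 0.0]
contact_force: [-0.6, 1.4, 0.7]
width: 0.0261
gripper_force: 0.6
```

Request:
drive_tool --rows '[[[0,0,0],[0,0,0],2.6]]'

```text
clock: 12.58
position: [0.4946, -0.2153, 0.0872]
ee_rot: [0.0, -0.29, 0.957, -0.0]
contact_force: [-0.8, 0.6, 0.3]
width: 0.0259
gripper_force: 0.0
```

Request:
drive_tool --rows '[[[0,0,-0.11],[-0.6,1.55,0],2.6],[[0,0,-0.115],[-0.5,1.05,0],2.6],[[0,0,-0.115],[-0.35,1.1,0],2.6],[[0,0,-0.115],[-0.2,1.1,0],2.6]]'

```text
clock: 13.08
position: [0.4785, -0.1685, 0.0873]
ee_rot: [0.001, -0.066, 0.998, -0.003]
contact_force: [1.4, -6.6, -4.1]
width: 0.0259
gripper_force: 3.7
```

Request:
drive_tool --rows '[[[0,0,-0.115],[-0.1,1.15,0],2.6],[[0,0,-0.115],[0,1.15,0],2.6],[[0,0,-0.115],[0.2,1.15,0],2.6],[[0,0,-0.115],[0.3,1.1,0],2.6]]'

```text
clock: 13.58
position: [0.481, -0.1226, 0.0871]
ee_rot: [0.0, 0.163, 0.987, -0.002]
contact_force: [-2.5, -6.8, -0.2]
width: 0.0258
gripper_force: 3.8
```

Request:
drive_tool --rows '[[[0,0,0.115],[-0.3,-1.7,0],2.6],[[0,0,0.115],[-0.2,-1.15,0],2.6],[[0,0,0.115],[0,-1.15,0],2.6],[[0,0,0.115],[0.1,-1.15,0],2.6],[[0,0,0.115],[0.2,-1.1,0],2.6],[[0,0,0.115],[0.35,-1.1,0],2.6],[[0,0,0.115],[0.5,-1.05,0],2.6],[[0,0,0.11],[0.6,-0.95,0],2.6]]'

```text
clock: 14.58
position: [0.4934, -0.214, 0.087]
ee_rot: [-0.0, -0.292, 0.956, 0.001]
contact_force: [-0.5, -0.0, 0.7]
width: 0.026
gripper_force: 0.6
```

Request:
drive_tool --rows '[[[0,0,-0.11],[-0.6,1.55,0],2.6],[[0,0,-0.115],[-0.5,1.05,0],2.6],[[0,0,-0.115],[-0.35,1.1,0],2.6]]'

```text
clock: 14.95
position: [0.4808, -0.1795, 0.0872]
ee_rot: [0.001, -0.123, 0.992, -0.003]
contact_force: [2.0, -7.5, -4.6]
width: 0.0261
gripper_force: 3.8
```

Request:
drive_tool --rows '[[[0,0,-0.06],[-0.1,0.55,0],2.6],[[0,0,-0.06],[-0.1,0.55,0],2.6]]'

```text
clock: 15.2
position: [0.4786, -0.1686, 0.0872]
ee_rot: [0.001, -0.065, 0.998, -0.003]
contact_force: [1.0, -7.8, -4.1]
width: 0.0258
gripper_force: 3.7
```

Request:
drive_tool --rows '[[[0,0,-0.06],[-0.05,0.55,0],2.6],[[0,0,-0.06],[-0.05,0.6,0],2.6]]'

```text
clock: 15.45
position: [0.4773, -0.1572, 0.0872]
ee_rot: [0.001, -0.005, 1.0, -0.003]
contact_force: [1.1, -8.0, -2.7]
width: 0.026
gripper_force: 3.7
```

Request:
drive_tool --rows '[[[0,0,-0.06],[0,0.6,0],2.6]]'

```text
clock: 15.58
position: [0.4771, -0.1511, 0.0872]
ee_rot: [0.001, 0.025, 1.0, -0.002]
contact_force: [0.2, -8.7, -2.6]
width: 0.0263
gripper_force: 3.7
```

Request:
drive_tool --rows '[[[0,0,-0.06],[0,0.55,0],2.6]]'

```text
clock: 15.7
position: [0.4769, -0.1456, 0.0872]
ee_rot: [0.001, 0.055, 0.998, -0.002]
contact_force: [-0.5, -7.6, -2.1]
width: 0.0263
gripper_force: 3.7
```

Request:
drive_tool --rows '[[[0,0,-0.05],[0.1,0.55,0],2.6]]'

```text
clock: 15.82
position: [0.4775, -0.14, 0.0872]
ee_rot: [0.001, 0.08, 0.997, -0.002]
contact_force: [-1.6, -7.1, -1.2]
width: 0.0262
gripper_force: 3.7
```

Request:
drive_tool --rows '[[[0,0,-0.06],[0.15,0.55,0],2.6]]'

```text
clock: 15.95
position: [0.4787, -0.1344, 0.0872]
ee_rot: [0.0, 0.11, 0.994, -0.002]
contact_force: [-2.1, -7.1, -0.4]
width: 0.0257
gripper_force: 3.8
```

Request:
drive_tool --rows '[[[0,0,-0.06],[0.15,0.55,0],2.6]]'

```text
clock: 16.08
position: [0.4802, -0.1288, 0.0872]
ee_rot: [0.0, 0.14, 0.99, -0.002]
contact_force: [-1.6, -7.4, -0.6]
width: 0.0258
gripper_force: 3.7
```

Request:
drive_tool --rows '[[[0,0,-0.06],[0.15,0.55,0],2.6]]'

```text
clock: 16.2
position: [0.4814, -0.1233, 0.0871]
ee_rot: [0.0, 0.169, 0.986, -0.002]
contact_force: [-1.3, -6.6, 0.1]
width: 0.0262
gripper_force: 3.7
```

Request:
drive_tool --rows '[[[0,0,0.115],[-0.3,-1.7,0],2.6],[[0,0,0.115],[-0.2,-1.15,0],2.6],[[0,0,0.115],[0,-1.15,0],2.6],[[0,0,0.115],[0.1,-1.15,0],2.6],[[0,0,0.115],[0.2,-1.1,0],2.6],[[0,0,0.115],[0.35,-1.1,0],2.6],[[0,0,0.115],[0.5,-1.05,0],2.6],[[0,0,0.11],[0.6,-0.95,0],2.6]]'

```text
clock: 17.2
position: [0.4939, -0.2145, 0.087]
ee_rot: [-0.0, -0.285, 0.958, 0.001]
contact_force: [-0.8, 1.7, 0.5]
width: 0.026
gripper_force: 0.6
```

Request:
drive_tool --rows '[[[0,0,-0.11],[-0.6,1.55,0],2.6],[[0,0,-0.06],[-0.25,0.5,0],2.6]]'

```text
clock: 17.45
position: [0.4854, -0.1936, 0.087]
ee_rot: [-0.0, -0.2, 0.98, 0.0]
contact_force: [0.4, -0.9, -0.6]
width: 0.0261
gripper_force: 0.6
```

Request:
drive_tool --rows '[[[0,0,-0.06],[-0.25,0.55,0],2.6]]'

```text
clock: 17.58
position: [0.4847, -0.1906, 0.0872]
ee_rot: [0.001, -0.171, 0.985, -0.003]
contact_force: [2.7, -6.7, -5.8]
width: 0.0261
gripper_force: 3.8
```

Request:
drive_tool --rows '[[[0,0,-0.06],[-0.15,0.55,0],2.6]]'

```text
clock: 17.7
position: [0.4833, -0.1857, 0.0872]
ee_rot: [0.001, -0.142, 0.99, -0.003]
contact_force: [1.2, -7.1, -4.8]
width: 0.0261
gripper_force: 3.8
```

Request:
drive_tool --rows '[[[0,0,-0.06],[-0.15,0.55,0],2.6]]'

```text
clock: 17.82
position: [0.4818, -0.1802, 0.0872]
ee_rot: [0.001, -0.112, 0.994, -0.003]
contact_force: [2.4, -8.1, -4.6]
width: 0.0263
gripper_force: 3.7
```

Request:
drive_tool --rows '[[[0,0,-0.06],[-0.1,0.55,0],2.6]]'

```text
clock: 17.95
position: [0.4807, -0.1748, 0.0872]
ee_rot: [0.001, -0.082, 0.997, -0.003]
contact_force: [1.0, -7.0, -4.5]
width: 0.0261
gripper_force: 3.7
```

Request:
drive_tool --rows '[[[0,0,-0.06],[-0.1,0.55,0],2.6]]'

```text
clock: 18.08
position: [0.4795, -0.1692, 0.0872]
ee_rot: [0.001, -0.052, 0.999, -0.003]
contact_force: [1.3, -7.6, -4.8]
width: 0.0257
gripper_force: 3.7
```

Request:
drive_tool --rows '[[[0,0,-0.06],[-0.1,0.55,0],2.6]]'

```text
clock: 18.2
position: [0.4782, -0.1637, 0.0871]
ee_rot: [0.001, -0.022, 1.0, -0.003]
contact_force: [0.6, -7.9, -3.3]
width: 0.0257
gripper_force: 3.7
```

Request:
drive_tool --rows '[[[0,0,-0.06],[-0.05,0.55,0],2.6]]'

```text
clock: 18.32
position: [0.4776, -0.1581, 0.0871]
ee_rot: [0.001, 0.008, 1.0, -0.002]
contact_force: [-0.8, -8.2, -3.5]
width: 0.0263
gripper_force: 3.7
```

Request:
drive_tool --rows '[[[0,0,-0.06],[0,0.55,0],2.6]]'

```text
clock: 18.45
position: [0.4774, -0.1526, 0.0871]
ee_rot: [0.001, 0.038, 0.999, -0.002]
contact_force: [-0.8, -7.7, -4.2]
width: 0.0259
gripper_force: 3.7
```

Request:
drive_tool --rows '[[[0,0,-0.06],[0,0.55,0],2.6]]'

```text
clock: 18.58
position: [0.4773, -0.147, 0.0871]
ee_rot: [0.001, 0.068, 0.998, -0.002]
contact_force: [-0.7, -6.5, -2.4]
width: 0.0261
gripper_force: 3.7
```

Request:
drive_tool --rows '[[[0,0,-0.05],[0.05,0.55,0],2.6]]'

```text
clock: 18.7
position: [0.4776, -0.1416, 0.0871]
ee_rot: [0.001, 0.092, 0.996, -0.002]
contact_force: [-1.2, -8.1, -2.6]
width: 0.0259
gripper_force: 4.2
```

Request:
drive_tool --rows '[[[0,0,-0.05],[0.1,0.55,0],2.6]]'

```text
clock: 18.82
position: [0.4784, -0.1364, 0.0871]
ee_rot: [0.001, 0.117, 0.993, -0.003]
contact_force: [-1.3, -10.0, -3.2]
width: 0.0262
gripper_force: 4.8
```

Request:
drive_tool --rows '[[[0,0,-0.04],[0.1,0.4,0],2.6]]'

```text
clock: 18.95
position: [0.4791, -0.1326, 0.0871]
ee_rot: [0.0, 0.137, 0.991, -0.003]
contact_force: [-2.5, -11.2, -1.6]
width: 0.0262
gripper_force: 5.3
```

Request:
drive_tool --rows '[[[0,0,-0.04],[0.1,0.35,0],2.6]]'

```text
clock: 19.08
position: [0.4799, -0.1293, 0.0871]
ee_rot: [0.0, 0.156, 0.988, -0.003]
contact_force: [-2.5, -10.7, -2.0]
width: 0.0263
gripper_force: 5.7
```

Request:
drive_tool --rows '[[[0,0,0],[0,0,0],2.6]]'

```text
clock: 19.2
position: [0.4798, -0.129, 0.0871]
ee_rot: [-0.0, 0.156, 0.988, -0.003]
contact_force: [-2.5, -9.7, -0.4]
width: 0.026
gripper_force: 4.9
```

Request:
drive_tool --rows '[[[0,0,-0.03],[0.1,0.35,0],2.6]]'

```text
clock: 19.32
position: [0.4806, -0.1262, 0.0871]
ee_rot: [-0.0, 0.171, 0.985, -0.003]
contact_force: [-3.5, -11.2, -1.3]
width: 0.0259
gripper_force: 6.1
```

Request:
drive_tool --rows '[[[0,0,0],[0,0,0],2.6],[[0,0,0],[0,0,0],2.6]]'

```text
clock: 19.58
position: [0.4804, -0.1258, 0.0871]
ee_rot: [-0.0, 0.17, 0.985, -0.003]
contact_force: [-4.0, -9.9, -1.1]
width: 0.0264
gripper_force: 5.3
```

Request:
drive_tool --rows '[[[0,0,0],[0,-0.3,0],3.5],[[0,0,0],[0,0,0],5.0],[[0,0,0],[0,0,0],5.0],[[0,0,0],[0,0,3],5.0],[[0,0,0],[0,0,4],5.0],[[0,0,0],[0,0,4],5.0],[[0,0,0],[-1,0,3],5.0],[[0,0,0],[0,0,0],5.0]]'

```text
clock: 20.58
position: [0.4725, -0.1261, 0.2292]
ee_rot: [0.003, 0.171, 0.985, -0.0]
contact_force: [0.2, 0.8, -1.1]
width: 0.05
gripper_force: 0.0
```

```bash
python3 - <<'E'
from h import *
s=manip.get_state();print(s["position"],s["contact_force"])
im=eyes.get_image("wrist");b=eyes.get_image("side")
C=np.zeros((480,780,3),np.uint8);C[:,:400]=im[:,240:640];C[:,400:]=cv2.resize(b[190:310,305:400],(380,480),interpolation=cv2.INTER_CUBIC)
cv2.imwrite("pics/end.png",C[:,:,::-1])
E
```

```text
[ 0.47250658 -0.12613941  0.22924732] [ 0.16012596  0.75534183 -1.07971357]
```

View pics/end.png

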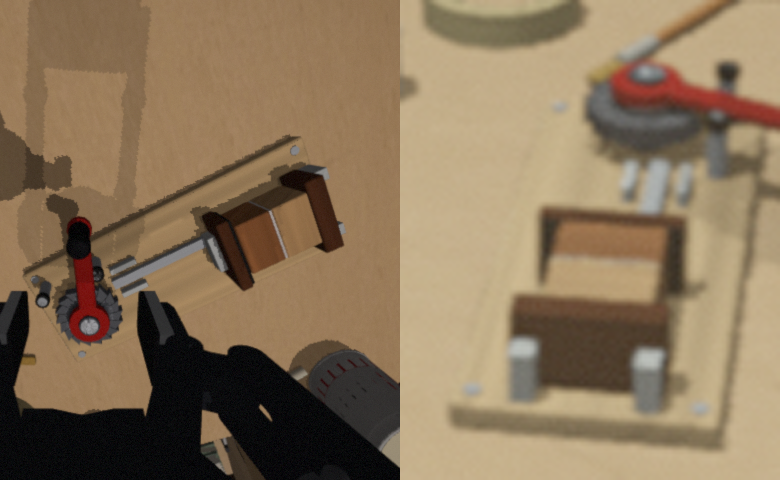

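Both views show the block flat and square, with the jaws closed on both its ends and the seam parallel to them (left view, seam at (277,230)). The gripper is clear of everything.

```bash
python3 -c "
from rig import job
print(job.sign_off())"
```

```text
the job is handed in; nothing more can be done
None
```

The block sits flat and square on the bed, held by the sliding jaw at roughly 40 N (estimated from handle push: about 11.7 N at the end, about 7.2 N running free); the handle is released, the arm is clear and the job is handed in, but sign-off returned no verdict.

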